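Clamp a flask on the bench shaker with its locking slide bar

TASK

Take the conical flask that stands on the open worktop near the shaker (not the one far back beside the tube rack) and stand it upright on the shaker's platform in front of the fixed V stop, then hold the lock tab of the sliding clamp bar pressed down while you slide the bar towards the flask, until the flask sits in the V and the bar's sprung pad is pushed in about half way. Let go of the tab so that the bar stays locked; handle the glass gently, do not force the bar while its lock is on, and leave the mortar, the beaker and the amber bottle alone.

Things in the scene. Friction and masses are not known exactly. Their poses are not given: they have to be found in the camera images.
- flask_mid (a point): conical glass flask, blue contents, 126 mm tall, loose, 0.13 kg (+-30 %), at the robot's left. This point is on its axis, 63 mm above its underside; z upright. Base 80 mm across, tapering upward (radius 38 mm where pad and V touch it). Neck 26 mm across, rim 35 mm across, 62 mm above this point: take it from above just under the rim (fingers rest there at a gap of about 35 to 42 mm).
- shaker: bench shaker with white base, fixed, standing on the worktop, 260 x 340 mm. Origin at the centre of its underside; x and y lie along the platform, z up. The top of its dark platform mat is 72 mm above the origin. Two flat steel rails run along its y axis at x = -95 and +95 mm, their tops 24 mm above the mat, carrying the clamp bar. At the +y end stands the fixed beam with a V-shaped stop (14 to 34 mm above the mat) open towards -y.
- stand_spot (a point): point on the mat (mat height) where the flask may be stood: on the middle line of the shaker, 15 mm short of held_spot. Some 10 mm either way does not matter; the V centres the flask as the pad pushes.
- held_spot (a point): point on the mat (mat height) over which the flask's axis stands, within about 4 mm, when it is home in the V stop. Shaker axes.
- clamp_bar (a joint): slide of the aluminium clamp bar (cross bar 204 mm long on the two rails), m along the shaker's +y axis, towards the V stop; 0 to 0.115. With 0 the free pad's face is 133 mm on the -y side of held_spot. It moves against some 3 N of friction when the tab is pressed; when the tab is up it is locked (0.5 mm of play).
- lock_tab (a joint): travel of the lock tab, m, grows as it is pressed straight down: 0 when fully up (its tooth stands in a gap of a rack of 6 mm pitch under the rail: bar locked), 0.010 at its stop. A spring pushes it up with 7 N (up) to 9 N (stop). The bar is free from about 0.005 on; 0.0075 is a good depth to hold. On release the tooth finds the next gap by itself, which may shift the bar by some 3 mm either way.
- tab_top (a point): centre of the upper face of the steel lock tab's thumb plate, at the bar's end nearest the robot, 50 mm on the bar's -y side of the pad's face; moves with the tab. The plate is 36 mm along the shaker's x and 52 mm along its y between two upturned lips, 9 mm high and 6 mm thick, at its two y ends; its x sides are open. A closed pair of fingertips fits between the lips and pushes the bar by friction or against a lip.
- clamp_pad (a joint): how far the sprung rubber pad on the clamp bar is pushed back towards the bar, m: 0 free, 0.018 at its stop; spring force 1.5 N (free) to 4.2 N. Half way is 0.009.
- pad_face (a point): centre of the pad's flat face (56 mm along x, 22 mm high), which looks along the shaker's +y, 25 mm above the mat; moves with the pad.
- mortar: white porcelain mortar, 91 mm across, 50 mm high; bystander. Origin under its centre.
- beaker: 250 ml glass beaker, 75 mm across, 94 mm high; bystander. Origin under its centre.
- bottle_amber: amber glass bottle, 82 mm across, 154 mm high; bystander. Origin under its centre.
Mind the look-alikes: they are no part of the job. What is shaped like the part that bears flask_mid but green or purple is not meant.

How it is judged:
On the way, in this order (a step that is already met when the one before it is completed fails the run):
1. the flask stands upright on the platform between clamp bar and V stop, let go (angle between flask_mid's own z axis and vertical below 0.12 rad and z of flask_mid in the frame of shaker between 0.129 and 0.141 m and horizontal distance between flask_mid and held_spot below 0.06 m and contact force between the fingers and flask below 0.1 N), for 0.2 s.
2. the bar is slid up and its pad presses the flask into the V (horizontal distance between flask_mid and held_spot below 0.01 m and value of joint clamp_pad above 0.003 m), for 0.2 s.
At the end, for the whole second after the job is handed in: The flask stands upright (within 0.12 rad) on the platform mat, its axis within 10 mm of held_spot, the clamp bar's pad pushed in 3 to 15 mm of its 18 mm, the lock tab up (under 1.5 mm), all at rest (all of step 2 and angle between flask_mid's own z axis and vertical below 0.12 rad and z of flask_mid in the frame of shaker between 0.129 and 0.141 m and value of joint clamp_pad below 0.015 m and value of joint lock_tab below 0.0015 m and linear speed of flask below 0.02 m/s and velocity of joint clamp_bar below 0.005 m/s); the robot touches nothing.
It fails at once if the flask is tipped over 0.5 rad (angle between flask_mid's own z axis and vertical above 0.5 rad).
It fails at once if the flask is banged or squeezed on the shaker with more than 40 N (contact force between flask and shaker above 40 N).
It fails at once if the bar or tab is forced: the fingers push on the shaker with more than 50 N (contact force between the fingers and shaker above 50 N).
It fails at once if the mortar, the beaker or the amber bottle is moved by more than 25 mm (distance of any of mortar, beaker, bottle_amber from where it was at the start of the episode above 0.025 m).
It also fails if it takes over 61 s, if anything falls off the work surface, if the arm or the gripper's body presses on something with over 40 N, if the wrist force passes 120 N, or if a joint passes its speed limit or range.

ROBOT

A 7-joint arm with a two-finger parallel gripper is mounted at the origin on a cart in front of the work surface, level with it; the furniture and walls round the work are solid. World frame = base frame: x ahead of the robot, y to its left, z up, the work surface at z = 0. Lengths are in m, angles in rad, forces in N, time in s.
With the tool pointing down it reaches from about 0.4 to 0.85 m from the base axis. Payload 10.4 kg.
Tool frame: the origin (TCP) lies between the finger pads; the fingertips stand 22 mm ahead of it and the grasp point (between the pads) lies 3 mm ahead of it; z points along the fingers, x is the direction in which the jaws open and shut, and the axes are right-handed (so a half turn about z gives the same grasp; the last joint's range is limited). The gripper opens to 85 mm and grips with 20 to 120 N. Pads are 22 mm wide; open, the fingers measure 114 mm over their backs; the gripper's body (76 mm by 85 mm) begins 54 mm behind the grasp point. The pads swing forward as they close: fully open they stand 13 mm farther back than shut.
Start: joints at [1.26, 0.332, -0.065, 1.46, 0.022, 1.35, -0.088], TCP at [0.177, -0.599, 0.253] pointing down, gripper open.
Joint ranges: [-2.6, 2.6], [-0.5, 2.12], [-1.47, 1.34], [0.16, 2.42], [-1.27, 4.41], [0.06, 2.06], [-2.6, 2.6]. Speed limits (rad/s): [2.22, 2.22, 2.79, 2.79, 3.14, 3.14, 3.14].

INTERFACE

Orientations are given as a unit quaternion [x, y, z, w].
In Python, from cell import readout, snapshot, bot, find_in, landmark_of gives the robot as it stands. The module is installed in compiled form; this text tells all that it offers.
- The arm moves only by the shell command python3 -m jog 'ROWS'. ROWS is JSON, a list of rows, each an object of numbers: "tx", "ty", "tz": the shift along the tool's x, y, z in mm; "rx", "ry", "rz": the turn, a rotation vector about the tool's x, y, z in rad; "fingers": the finger opening in mm, from 0 to 85.4. A call has exactly 8 rows; each row shifts and turns the commanded pose from where the row before left it, along the tool's axes as they then stand; what a row does not reach is not made up. A row lasts 1/8 s, in which the tool goes at most 62.5 mm and 10.7 degrees, less where a joint would pass 70% of its speed; a pose out of reach is approached as far as the arm can. A call with a gripper value outside its range is refused whole. The fingers move at their own pace and stop on an object; the grip force is fixed at half the most. Time passes only in rows, so rows that do not move let the fingers close, or fill a call up. It gives the time, the measured TCP pose, the force and the opening at its end, in the units of the state.
- readout.read_state(): the state, without advancing time (a new reading comes with each control period).
- snapshot(name): name is "scene" or "top"; returns a dict with "image" (384x512x3 uint8, red, green, blue), "z_map" (384x512 float32, m along the optical axis (not along the pixel's ray), 0 where there is no reading), "mtx" (3x3 intrinsics, pixels), "dist_coeffs" ([k1, k2, p1, p2, k3] as OpenCV has them; the pictures are not rectified), "world_to_cam" (4x4, takes a point from world to camera coordinates). Camera axes: x right, y down, z forward; pixel columns grow to the right and rows downward; lengths in m; the calibration is good to about 2 mm. A picture is of the moment at which its call begins.
- bot.hand_in(): hands the job in, once; it reports no verdict.
Trained networks look in the newest picture that a camera, given by its name, has taken for a name from the list of things; names that differ only in an ending like _2 or _b are one class to them, and where a whole thing is asked for, a point or a joint stands for the part that bears it (a point fixed in the world has none). Each returns a list of dicts, best first, with "confidence" (0 to 1); they miss things now and then, are a little off and sometimes report something else, mostly with a low value. They report only what shows in the picture. A call takes as long as a camera call. They do not tell look-alikes from the thing itself.
- find_in(label, camera): "position" ([x, y, z] in m, in world coordinates, good to about 4 mm: the middle of the surface that is visible of it).
- landmark_of(label, camera): "position" ([x, y, z] in m, in world coordinates, good to about 4 mm: a listed point, or the origin of a listed thing).
The state is a dict: "time": time; "qpos": joint angles; "joint_vel": joint speeds; "effort": joint torques, N m; "position": TCP position; "ee_rot": TCP orientation; "contact_force": force on the tool from outside, world axes, zero at the start; "wrist_torque": the same for the moment, N m; "gripper_width": finger opening in m.
Only numpy, scipy, OpenCV 4.12 (cv2) and the standard library are available. Lean on these libraries where they do the work, as an engineer would, in place of code of your own. Each camera call takes 0.05 s, during which the arm holds its last target.

## Working session

There is one attempt and no reset: what is moved stays moved. The work goes in short steps, Python scripts to look and compute and a shell command to move; the robot and the scene stay as the last step left them, time stands still between calls to the robot, and variables do not carry over. Pictures are saved under pics/ and viewed, and the job is handed in when it is done.

```bash
mkdir -p pics; ls
python3 - <<'E'
from cell import readout, snapshot, find_in, landmark_of
import cv2, numpy as np
s=readout.read_state()
for k,v in s.items(): print(k,np.round(v,4))
for c in("scene","top"):
    d=snapshot(c); cv2.imwrite(f"pics/{c}0.png",d["image"][:,:,::-1])
    for n in("flask_mid","shaker","stand_spot","held_spot","tab_top","pad_face","mortar","beaker","bottle_amber"):
        print(c,n,[(np.round(r["position"],3).tolist(),round(r["confidence"],2)) for r in landmark_of(n,c)])
E
```

```text
pics
time 0.0
qpos [ 1.2604  0.3329 -0.0647  1.461   0.0216  1.3499 -0.0885]
joint_vel [-0.0009  0.0004  0.0006 -0.0005 -0.0005  0.0013 -0.0019]
effort [-4.00000e-04 -6.25444e+01  4.94000e-02 -3.91595e+01  1.63000e-02
  1.02000e-02  0.00000e+00]
position [ 0.1773 -0.599   0.2525]
ee_rot [ 8.012e-01 -5.984e-01 -6.000e-04 -4.000e-04]
contact_force [ 0.5172  0.8542 -0.2259]
wrist_torque [ 0.0446 -0.0017  0.0379]
gripper_width 0.0854
scene flask_mid [([0.421, 0.303, 0.065], 0.8), ([0.54, 0.282, 0.068], 0.7), ([0.536, 0.404, 0.063], 0.62), ([0.697, 0.384, 0.062], 0.61)]
scene shaker [([0.612, -0.136, 0.002], 0.65), ([0.724, 0.234, -0.003], 0.54)]
scene stand_spot [([0.619, -0.09, 0.071], 0.77)]
scene held_spot [([0.62, -0.076, 0.074], 0.74)]
scene tab_top [([0.508, -0.21, 0.127], 0.51)]
scene pad_face [([0.611, -0.173, 0.099], 0.4)]
scene mortar [([0.725, 0.235, -0.001], 0.77)]
scene beaker [([0.389, 0.102, -0.002], 0.71)]
scene bottle_amber [([0.453, -0.473, -0.005], 0.76)]
top flask_mid [([0.426, 0.298, 0.066], 0.86), ([0.693, 0.391, 0.065], 0.82), ([0.531, 0.277, 0.062], 0.78), ([0.535, 0.406, 0.061], 0.66)]
top shaker [([0.619, -0.135, -0.004], 0.57), ([0.614, -0.094, 0.071], 0.36)]
top stand_spot [([0.617, -0.092, 0.071], 0.59)]
top held_spot [([0.619, -0.074, 0.071], 0.71)]
top tab_top [([0.508, -0.215, 0.127], 0.66), ([0.54, 0.281, 0.065], 0.28)]
top pad_face [([0.611, -0.17, 0.098], 0.62)]
top mortar [([0.72, 0.232, -0.0], 0.68)]
top beaker [([0.391, 0.104, 0.001], 0.78)]
top bottle_amber [([0.455, -0.472, 0.0], 0.6)]
```

View pics/scene0.png

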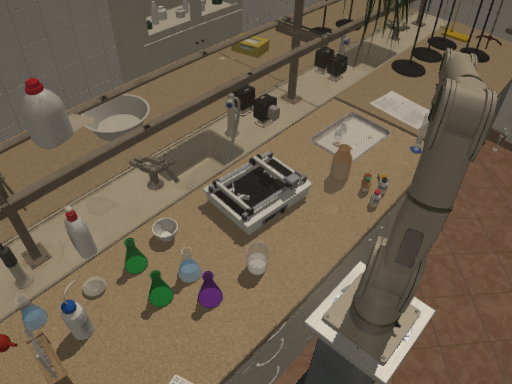

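View pics/top0.png

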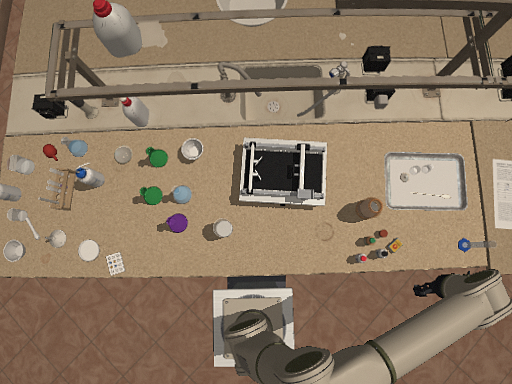

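The target is the light-blue flask at scene (190,265) / top (181,194), which matches the detection at about (0.535, 0.28). The other blue flask is far back at top (78,147). The purple and green ones are look-alikes. Next I'll measure this more precisely.

```bash
cat > h.py <<'E'
from cell import readout, snapshot, find_in, landmark_of
import cv2, numpy as np
def cloud(d):
    H,W=d["z_map"].shape; u,v=np.meshgrid(np.arange(W),np.arange(H))
    p=cv2.undistortPoints(np.stack([u,v],-1).reshape(-1,1,2).astype(np.float64),d["mtx"],d["dist_coeffs"]).reshape(H,W,2)
    z=d["z_map"].astype(float); P=np.dstack([p*z[...,None],z]); T=np.linalg.inv(d["world_to_cam"])
    Q=P@T[:3,:3].T+T[:3,3]; Q[z==0]=np.nan; return Q
def crop(d,u0,v0,u1,v1,f,name):
    cv2.imwrite(f"pics/{name}.png",cv2.resize(d["image"][v0:v1,u0:u1,::-1],None,fx=f,fy=f,interpolation=cv2.INTER_CUBIC))
E
python3 - <<'E'
from h import *
d=snapshot("top"); Q=cloud(d); np.save("q.npy",Q)
crop(d,225,125,345,215,6,"sh_top")
s=snapshot("scene"); S=cloud(s); crop(s,195,145,320,240,6,"sh_sc")
# height map rasters
for nm,A in(("top",Q),("scene",S)):
    X,Y,Z=A[...,0],A[...,1],A[...,2]
    m=(X>.45)&(X<.8)&(Y>-.35)&(Y<.08)
    for lo,hi in((.092,.1),(.1,.11),(.11,.12),(.12,.13),(.13,.16)):
        k=m&(Z>lo)&(Z<hi); 
        if k.sum(): print(nm,lo,k.sum(),np.round([np.nanmin(X[k]),np.nanmax(X[k]),np.nanmin(Y[k]),np.nanmax(Y[k])],3))
    k=(X>.4)&(X<.95)&(Y>-.6)&(Y<.5)&(Z>.16); print("overhead",k.sum(), [np.round(np.percentile(A[k][:,i],[0,5,50,95,100]),2) for i in range(3)])
    k=(abs(X-.535)<.06)&(abs(Y-.28)<.06)&(Z>.08); print("flask",np.round(A[k].mean(0),3),np.round(A[k].max(0),3),np.round(A[k].min(0),3))
E
```

```text
top 0.092 410 [ 0.496  0.727 -0.308  0.029]
top 0.1 376 [ 0.495  0.728 -0.307  0.025]
top 0.11 263 [ 0.53   0.726 -0.243 -0.005]
top 0.12 114 [ 0.49   0.704 -0.243 -0.188]
top 0.13 72 [ 0.488  0.528 -0.245 -0.183]
overhead 5827 [array([0.82, 0.82, 0.84, 0.88, 0.95]), array([-0.6 , -0.56, -0.19,  0.44,  0.5 ]), array([0.16, 0.36, 0.39, 0.73, 0.74])]
flask [0.537 0.279 0.106] [0.556 0.298 0.132] [0.519 0.263 0.08 ]
scene 0.092 425 [ 0.494  0.731 -0.299  0.033]
scene 0.1 400 [ 0.495  0.728 -0.298  0.012]
scene 0.11 172 [ 0.494  0.711 -0.237 -0.177]
scene 0.12 98 [ 0.489  0.531 -0.24  -0.175]
scene 0.13 36 [ 0.49   0.528 -0.243 -0.176]
overhead 3785 [array([0.81, 0.82, 0.83, 0.88, 0.95]), array([-0.6 , -0.5 ,  0.13,  0.48,  0.5 ]), array([0.16, 0.36, 0.38, 0.39, 0.51])]
flask [0.538 0.282 0.105] [0.558 0.3   0.128] [0.519 0.263 0.08 ]
```

Run:
```python
from h import *
Q=np.load("q.npy");X,Y,Z=Q[...,0],Q[...,1],Q[...,2]
k=(Z>.5)&(X>.3)&(X<1.2); print("high", [np.round(np.percentile(Q[k][:,i],[0,5,50,95,100]),2) for i in range(3)])
for c in range(100,440,40):
    col=Q[:130,c]; kk=col[:,2]>.3; print(c, np.round(col[kk][-3:],2).tolist())
```

```text
high [array([0.87, 0.87, 0.87, 1.02, 1.06]), array([-0.84, -0.81, -0.32,  0.42,  0.45]), array([0.5 , 0.51, 0.71, 0.74, 0.74])]
100 [[0.82, 0.48, 0.38], [0.82, 0.48, 0.37], [0.82, 0.49, 0.36]]
140 [[0.82, 0.34, 0.38], [0.82, 0.34, 0.37], [0.82, 0.35, 0.36]]
180 [[0.82, 0.21, 0.37], [0.82, 0.21, 0.37], [0.82, 0.21, 0.36]]
220 [[0.82, 0.08, 0.38], [0.82, 0.08, 0.37], [0.82, 0.08, 0.36]]
260 [[0.82, -0.06, 0.38], [0.82, -0.05, 0.37], [0.82, -0.05, 0.36]]
300 [[0.82, -0.19, 0.38], [0.82, -0.19, 0.37], [0.82, -0.19, 0.36]]
340 [[0.82, -0.32, 0.38], [0.82, -0.32, 0.37], [0.82, -0.32, 0.37]]
380 [[0.82, -0.45, 0.38], [0.82, -0.45, 0.37], [0.82, -0.45, 0.36]]
420 [[0.82, -0.59, 0.37], [0.82, -0.59, 0.37], [0.82, -0.59, 0.36]]
```

View pics/sh_top.png

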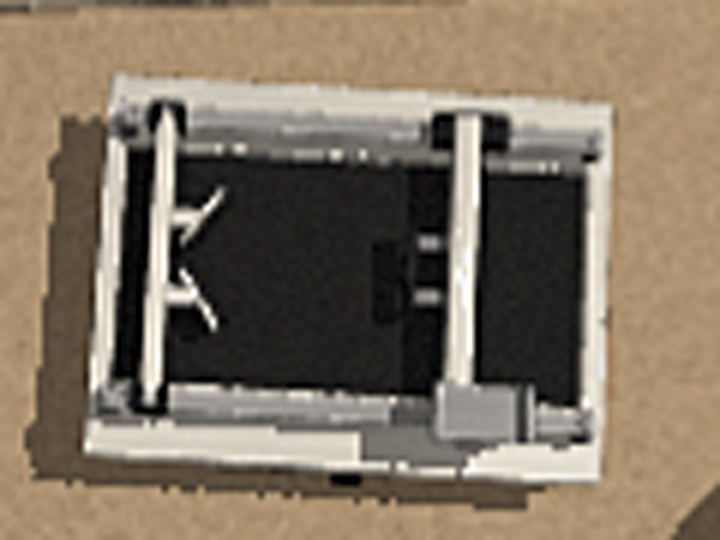

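View pics/sh_sc.png

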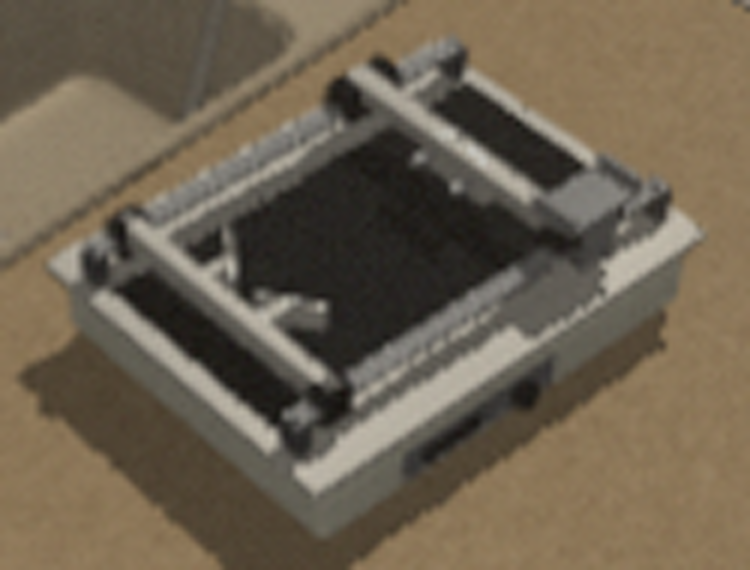

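Run:
```python
from h import *
for c in("top","scene"):
    d=snapshot(c);A=cloud(d); X,Y,Z=A[...,0],A[...,1],A[...,2]
    m=(X>.45)&(X<.8)&(Y>-.35)&(Y<.08)&(Z>.04)&(Z<.1)
    P=A[m][:,:2].astype(np.float32); print(c,cv2.minAreaRect(P))
    k=(X>.47)&(X<.54)&(Y>-.27)&(Y<-.15)&(Z>.115); B=A[k]; print(cv2.minAreaRect(B[:,:2].astype(np.float32)), np.percentile(B[:,2],[5,50,95,100]))
    k=(X>.54)&(X<.72)&(Y>-.27)&(Y<-.15)&(Z>.1); B=A[k]; print("bar",np.polyfit(B[:,0]-.615,B[:,1],1),cv2.minAreaRect(B[:,:2].astype(np.float32)),np.percentile(B[:,2],[5,50,95]))
    k=(X>.54)&(X<.70)&(Y>-.02)&(Y<.05)&(Z>.1); B=A[k]; print("beam",np.polyfit(B[:,0]-.615,B[:,1],1))
    k=(abs(X-.538)<.03)&(abs(Y-.28)<.03)&(Z>.112); B=A[k]; print("rim",cv2.minEnclosingCircle(B[:,:2].astype(np.float32)),np.median(B[:,2]))
    for n in("held_spot","tab_top","pad_face","flask_mid"):
        print(c,n,[(np.round(r["position"],3).tolist(),round(r["confidence"],2)) for r in landmark_of(n,c)])
```

```text
top ((0.60992830991745, -0.1398126184940338), (0.3410654067993164, 0.268128901720047), 84.88458251953125)
((0.5141733884811401, -0.21441546082496643), (0.061479732394218445, 0.04728057608008385), 85.4234848022461) [0.1212854  0.12946924 0.13855263 0.1405617 ]
bar [-0.13569621 -0.20436671] ((0.6361618041992188, -0.19214144349098206), (0.09773305803537369, 0.17265275120735168), 70.0508804321289) [0.10281078 0.11460766 0.12133495]
beam [-0.07240455 -0.01073134]
rim ((0.5393937826156616, 0.2798807621002197), 0.01726587489247322) 0.12423966101277406
top held_spot [([0.622, -0.076, 0.07], 0.85)]
top tab_top [([0.506, -0.215, 0.129], 0.5)]
top pad_face [([0.613, -0.169, 0.096], 0.38)]
top flask_mid [([0.538, 0.279, 0.066], 0.89), ([0.428, 0.299, 0.064], 0.65), ([0.453, -0.473, 0.0], 0.58), ([0.538, 0.408, 0.062], 0.57), ([0.698, 0.388, 0.064], 0.54)]
scene ((0.6149276494979858, -0.13539843261241913), (0.34549692273139954, 0.26686719059944153), 85.10643768310547)
((0.5145350694656372, -0.21163660287857056), (0.06683538854122162, 0.04696222394704819), 81.38856506347656) [0.120366   0.12675672 0.13515186 0.13773836]
bar [-0.12925716 -0.19795924] ((0.6285543441772461, -0.19586816430091858), (0.05211947113275528, 0.17376545071601868), 76.86872100830078) [0.10126765 0.11073759 0.11650469]
beam [-0.08212392 -0.00606425]
rim ((0.5413017868995667, 0.2812514007091522), 0.01798423007130623) 0.12168085158329145
scene held_spot [([0.617, -0.078, 0.07], 0.65), ([0.388, 0.104, -0.004], 0.54)]
scene tab_top [([0.538, 0.281, 0.069], 0.61), ([0.511, -0.21, 0.131], 0.47)]
scene pad_face [([0.611, -0.171, 0.099], 0.53)]
scene flask_mid [([0.538, 0.404, 0.064], 0.86), ([0.696, 0.382, 0.063], 0.79), ([0.539, 0.282, 0.068], 0.69), ([0.422, 0.302, 0.065], 0.68)]
```

The shaker's yaw is about -5°. Key points:
- Flask axis: (0.539, 0.281)
- Held_spot: (0.6195, -0.076)
- Tab: (0.509, -0.212, 0.128)
- Bar: already at about 0.038

The route is an arc over the bench.

```bash
python3 -m jog '[{"ty":-40,"tz":-5,"rz":-0.08},{"ty":-60,"tz":-5,"rz":-0.1},{"ty":-60,"tz":-5,"rz":-0.1},{"ty":-60,"tz":-5,"rz":-0.1},{"ty":-60,"rz":-0.1},{"ty":-60,"rz":-0.1},{"ty":-60,"rz":-0.1},{"ty":-60,"rz":-0.1}]'
```

```text
validation failed for argument at $[0]...
```

```bash
python3 -m jog '[{"tx":0,"ty":-40,"tz":-5,"rx":0,"ry":0,"rz":-0.08,"fingers":85},{"tx":0,"ty":-60,"tz":-5,"rx":0,"ry":0,"rz":-0.1,"fingers":85},{"tx":0,"ty":-60,"tz":-5,"rx":0,"ry":0,"rz":-0.1,"fingers":85},{"tx":0,"ty":-60,"tz":-5,"rx":0,"ry":0,"rz":-0.1,"fingers":85},{"tx":0,"ty":-60,"tz":0,"rx":0,"ry":0,"rz":-0.1,"fingers":85},{"tx":0,"ty":-60,"tz":0,"rx":0,"ry":0,"rz":-0.1,"fingers":85},{"tx":0,"ty":-60,"tz":0,"rx":0,"ry":0,"rz":-0.1,"fingers":85},{"tx":0,"ty":-60,"tz":0,"rx":0,"ry":0,"rz":-0.1,"fingers":85}]'
```

```text
time: 2.6
position: [0.5401, -0.3316, 0.2733]
ee_rot: [0.969, -0.247, 0.0, 0.0]
contact_force: [-0.1, 0.4, 0.4]
gripper_width: 0.085
```

```bash
cat > plan.py <<'E'
import sys; from cell import readout; import numpy as np
from scipy.spatial.transform import Rotation as Ro
def plan(target,yaw_deg,n,st=None):
    s=st or readout.read_state(); p=np.array(s["position"]); R=Ro.from_quat(s["ee_rot"])
    Rt=Ro.from_euler("z",yaw_deg,degrees=True)*Ro.from_quat([1,0,0,0])
    r=(R.inv()*Rt).as_rotvec()/n; A=np.zeros((3,3)); Rk=R
    for i in range(n): A+=Rk.as_matrix(); Rk=Rk*Ro.from_rotvec(r)
    print("pos",p.round(4),"w",s["gripper_width"],"F",np.round(s["contact_force"],1))
    print("n",n,"t mm",np.round(np.linalg.solve(A,np.array(target)-p)*1000,2),"r",np.round(r,4))
if __name__=="__main__":
    a=[float(x) for x in sys.argv[1:]]; plan(a[:3],a[3],int(a[4]))
E
python3 plan.py 0.539 0.281 0.25 -5 12
```

```text
pos [ 0.5401 -0.3316  0.2733] w 0.08500760173188134 F [-0.1  0.4  0.4]
n 12 t mm [-15.81 -48.92   1.94] r [ 0.     -0.     -0.0344]
```

```bash
python3 -m jog '[{"tx":-16,"ty":-49,"tz":0,"rx":0,"ry":0,"rz":-0.034,"fingers":85},{"tx":-16,"ty":-49,"tz":0,"rx":0,"ry":0,"rz":-0.034,"fingers":85},{"tx":-16,"ty":-49,"tz":0,"rx":0,"ry":0,"rz":-0.034,"fingers":85},{"tx":-16,"ty":-49,"tz":0,"rx":0,"ry":0,"rz":-0.034,"fingers":85},{"tx":-16,"ty":-49,"tz":0,"rx":0,"ry":0,"rz":-0.034,"fingers":85},{"tx":-16,"ty":-49,"tz":0,"rx":0,"ry":0,"rz":-0.034,"fingers":85},{"tx":-16,"ty":-49,"tz":0,"rx":0,"ry":0,"rz":-0.034,"fingers":85},{"tx":-16,"ty":-49,"tz":0,"rx":0,"ry":0,"rz":-0.034,"fingers":85}]'; python3 plan.py 0.539 0.281 0.22 -5 4
```

```text
time: 3.6
position: [0.5669, 0.0787, 0.2735]
ee_rot: [0.993, -0.115, 0.0, 0.0]
contact_force: [0.3, -0.2, -0.1]
gripper_width: 0.085
pos [0.5669 0.0787 0.2735] w 0.0850301155264387 F [ 0.3 -0.2 -0.1]
n 4 t mm [-15.78 -48.61  13.36] r [ 0.     -0.0001 -0.0357]
```

```bash
python3 -m jog '[{"tx":-16,"ty":-49,"tz":0,"rx":0,"ry":0,"rz":-0.036,"fingers":85},{"tx":-16,"ty":-49,"tz":0,"rx":0,"ry":0,"rz":-0.036,"fingers":85},{"tx":-16,"ty":-49,"tz":13,"rx":0,"ry":0,"rz":-0.036,"fingers":85},{"tx":-15,"ty":-47,"tz":13,"rx":0,"ry":0,"rz":-0.036,"fingers":85},{"tx":0,"ty":0,"tz":20,"rx":0,"ry":0,"rz":0,"fingers":85},{"tx":0,"ty":0,"tz":0,"rx":0,"ry":0,"rz":0,"fingers":85},{"tx":0,"ty":0,"tz":0,"rx":0,"ry":0,"rz":0,"fingers":85},{"tx":0,"ty":0,"tz":0,"rx":0,"ry":0,"rz":0,"fingers":85}]'; python3 plan.py 0.539 0.281 0.112 -5 5
python3 - <<'E'
from h import *
d=snapshot("scene");crop(d,130,190,280,320,5,"a1")
E
```

```text
time: 4.6
position: [0.5402, 0.2781, 0.2282]
ee_rot: [0.999, -0.044, 0.001, -0.0]
contact_force: [0.3, -0.5, -0.4]
gripper_width: 0.0851
pos [0.5402 0.2781 0.2282] w 0.08507094373361086 F [ 0.3 -0.5 -0.4]
n 5 t mm [-0.3  -0.55 23.24] r [-0.     -0.0003 -0.0003]
```

View pics/a1.png

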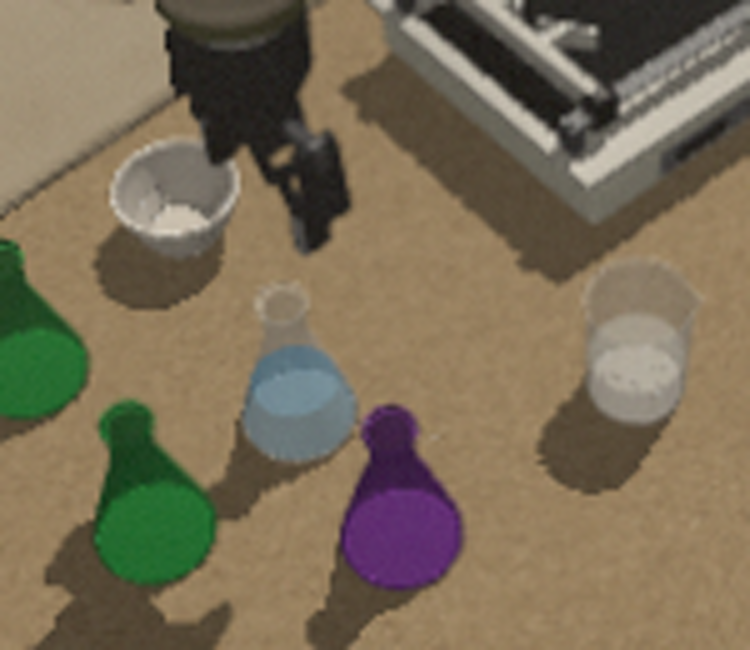

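The picture shows the open fingers (crop 225,150 and 315,240) straddling the blue flask's rim at (283,300), with clear space around it. I'll descend and close.

```bash
python3 -m jog '[{"tx":0,"ty":-2,"tz":20,"rx":0,"ry":0,"rz":0,"fingers":85},{"tx":0,"ty":0,"tz":30,"rx":0,"ry":0,"rz":0,"fingers":85},{"tx":0,"ty":0,"tz":30,"rx":0,"ry":0,"rz":0,"fingers":85},{"tx":0,"ty":0,"tz":24,"rx":0,"ry":0,"rz":0,"fingers":85},{"tx":0,"ty":0,"tz":12,"rx":0,"ry":0,"rz":0,"fingers":85},{"tx":0,"ty":0,"tz":0,"rx":0,"ry":0,"rz":0,"fingers":85},{"tx":0,"ty":0,"tz":0,"rx":0,"ry":0,"rz":0,"fingers":55},{"tx":0,"ty":0,"tz":0,"rx":0,"ry":0,"rz":0,"fingers":50}]'
```

```text
time: 5.65
position: [0.54, 0.2813, 0.1122]
ee_rot: [0.999, -0.044, 0.001, -0.0]
contact_force: [0.2, -0.7, 0.3]
gripper_width: 0.0512
```

```bash
python3 -m jog '[{"tx":0,"ty":0,"tz":0,"rx":0,"ry":0,"rz":0,"fingers":45},{"tx":0,"ty":0,"tz":0,"rx":0,"ry":0,"rz":0,"fingers":42},{"tx":0,"ty":0,"tz":0,"rx":0,"ry":0,"rz":0,"fingers":39},{"tx":0,"ty":0,"tz":0,"rx":0,"ry":0,"rz":0,"fingers":36},{"tx":0,"ty":0,"tz":0,"rx":0,"ry":0,"rz":0,"fingers":33},{"tx":0,"ty":0,"tz":0,"rx":0,"ry":0,"rz":0,"fingers":20},{"tx":0,"ty":0,"tz":0,"rx":0,"ry":0,"rz":0,"fingers":10},{"tx":0,"ty":0,"tz":0,"rx":0,"ry":0,"rz":0,"fingers":10}]';python3 - <<'E'
from h import *
d=snapshot("scene");crop(d,130,190,280,320,5,"a2")
E
```

```text
time: 6.65
position: [0.54, 0.2815, 0.1127]
ee_rot: [0.999, -0.043, 0.001, -0.0]
contact_force: [-1.9, -1.3, 9.0]
gripper_width: 0.0424
```

View pics/a2.png

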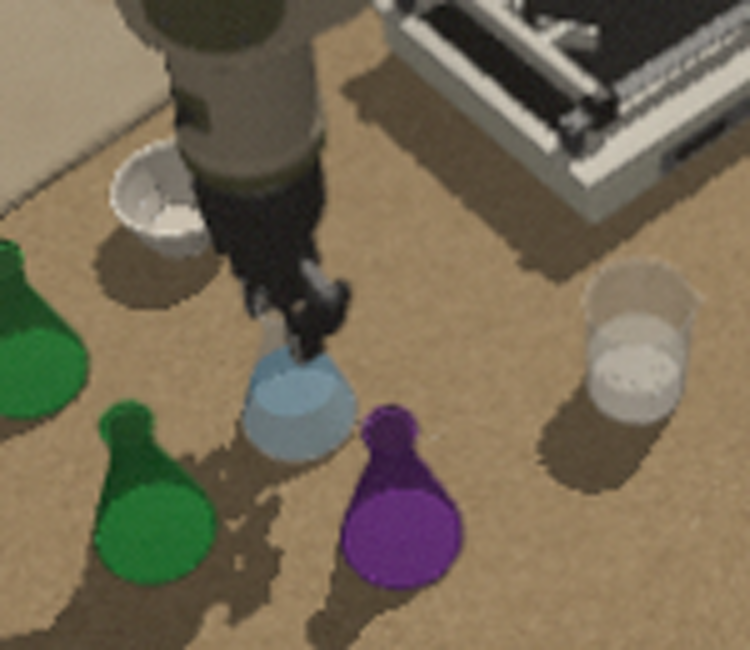

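The opening is 42.4 mm with a 9 N upward reaction, so the tips are sitting on the cone. I'll ease up a few mm and let them settle higher.

```bash
python3 -m jog '[{"tx":0,"ty":0,"tz":-2,"rx":0,"ry":0,"rz":0,"fingers":10},{"tx":0,"ty":0,"tz":-2,"rx":0,"ry":0,"rz":0,"fingers":10},{"tx":0,"ty":0,"tz":-2,"rx":0,"ry":0,"rz":0,"fingers":10},{"tx":0,"ty":0,"tz":-2,"rx":0,"ry":0,"rz":0,"fingers":10},{"tx":0,"ty":0,"tz":0,"rx":0,"ry":0,"rz":0,"fingers":10},{"tx":0,"ty":0,"tz":0,"rx":0,"ry":0,"rz":0,"fingers":10},{"tx":0,"ty":0,"tz":0,"rx":0,"ry":0,"rz":0,"fingers":10},{"tx":0,"ty":0,"tz":0,"rx":0,"ry":0,"rz":0,"fingers":10}]'
```

```text
time: 7.7
position: [0.5395, 0.281, 0.1192]
ee_rot: [0.999, -0.043, -0.0, 0.0]
contact_force: [-0.6, -0.5, -1.0]
gripper_width: 0.0421
```

```bash
python3 -m jog '[{"tx":0,"ty":0,"tz":-10,"rx":0,"ry":0,"rz":0,"fingers":10},{"tx":0,"ty":0,"tz":-20,"rx":0,"ry":0,"rz":0,"fingers":10},{"tx":0,"ty":0,"tz":-30,"rx":0,"ry":0,"rz":0,"fingers":10},{"tx":0,"ty":0,"tz":-35,"rx":0,"ry":0,"rz":0,"fingers":10},{"tx":0,"ty":0,"tz":-35,"rx":0,"ry":0,"rz":0,"fingers":10},{"tx":0,"ty":0,"tz":-25,"rx":0,"ry":0,"rz":0,"fingers":10},{"tx":0,"ty":0,"tz":-5,"rx":0,"ry":0,"rz":0,"fingers":10},{"tx":0,"ty":0,"tz":0,"rx":0,"ry":0,"rz":0,"fingers":10}]'; python3 plan.py 0.6185 -0.090 0.27 -5 10
python3 - <<'E'
from h import *
d=snapshot("scene");crop(d,130,160,280,290,5,"a3")
E
```

```text
time: 8.7
position: [0.5395, 0.281, 0.2794]
ee_rot: [0.999, -0.043, 0.0, 0.0]
contact_force: [-0.7, 0.4, -1.4]
gripper_width: 0.0421
pos [0.5395 0.281  0.2794] w 0.042129393935975624 F [-0.7  0.4 -1.4]
n 10 t mm [11.1  36.27  0.94] r [ 0. -0.  0.]
```

View pics/a3.png

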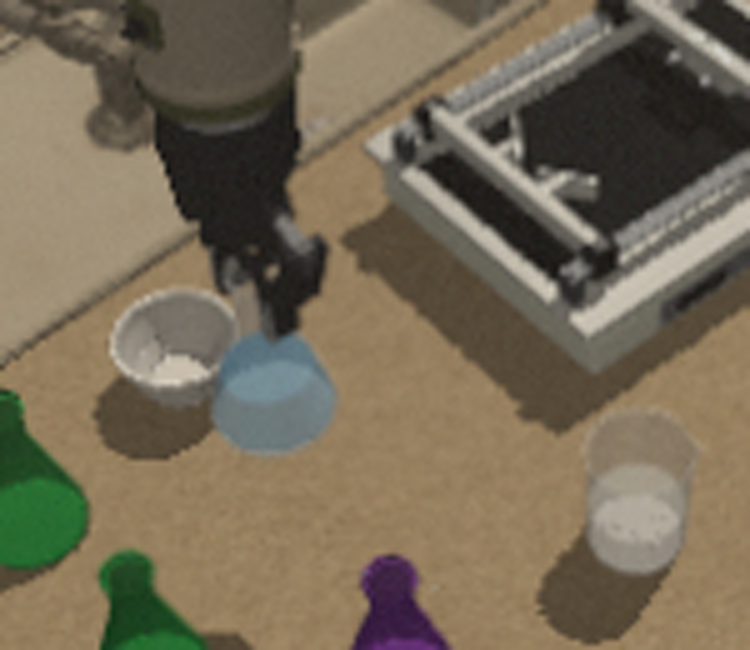

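The flask is lifted and hanging upright in the fingers (crop 272,395). Next I'll carry it to the shaker.

```bash
python3 -m jog '[{"tx":4,"ty":12,"tz":0,"rx":0,"ry":0,"rz":0,"fingers":10},{"tx":9,"ty":28,"tz":0,"rx":0,"ry":0,"rz":0,"fingers":10},{"tx":14,"ty":46,"tz":0,"rx":0,"ry":0,"rz":0,"fingers":10},{"tx":17,"ty":55,"tz":0,"rx":0,"ry":0,"rz":0,"fingers":10},{"tx":17,"ty":55,"tz":0,"rx":0,"ry":0,"rz":0,"fingers":10},{"tx":17,"ty":55,"tz":0,"rx":0,"ry":0,"rz":0,"fingers":10},{"tx":15,"ty":48,"tz":0,"rx":0,"ry":0,"rz":0,"fingers":10},{"tx":10,"ty":35,"tz":0,"rx":0,"ry":0,"rz":0,"fingers":10}]'
```

```text
time: 9.75
position: [0.6128, -0.0648, 0.2783]
ee_rot: [0.999, -0.045, -0.001, 0.0]
contact_force: [0.3, 1.4, -1.6]
gripper_width: 0.0424
```

```bash
python3 -m jog '[{"tx":5,"ty":20,"tz":0,"rx":0,"ry":0,"rz":0,"fingers":10},{"tx":3,"ty":9,"tz":0,"rx":0,"ry":0,"rz":0,"fingers":10},{"tx":0,"ty":0,"tz":0,"rx":0,"ry":0,"rz":0,"fingers":10},{"tx":0,"ty":0,"tz":10,"rx":0,"ry":0,"rz":0,"fingers":10},{"tx":0,"ty":0,"tz":15,"rx":0,"ry":0,"rz":0,"fingers":10},{"tx":0,"ty":0,"tz":15,"rx":0,"ry":0,"rz":0,"fingers":10},{"tx":0,"ty":0,"tz":5,"rx":0,"ry":0,"rz":0,"fingers":10},{"tx":0,"ty":0,"tz":0,"rx":0,"ry":0,"rz":0,"fingers":10}]'; python3 plan.py 0.6185 -0.090 0.185 -5 4
python3 - <<'E'
from h import *
d=snapshot("scene");crop(d,175,110,325,240,5,"a4")
d=snapshot("top");crop(d,225,105,345,215,6,"a4t")
E
```

```text
time: 10.75
position: [0.6184, -0.0902, 0.2339]
ee_rot: [0.999, -0.043, -0.0, -0.0]
contact_force: [0.4, 0.1, -0.3]
gripper_width: 0.0423
pos [ 0.6184 -0.0902  0.2339] w 0.042339734861423846 F [ 0.4  0.1 -0.3]
n 4 t mm [ 0.02 -0.05 12.21] r [-0.      0.0002  0.0001]
```

View pics/a4.png

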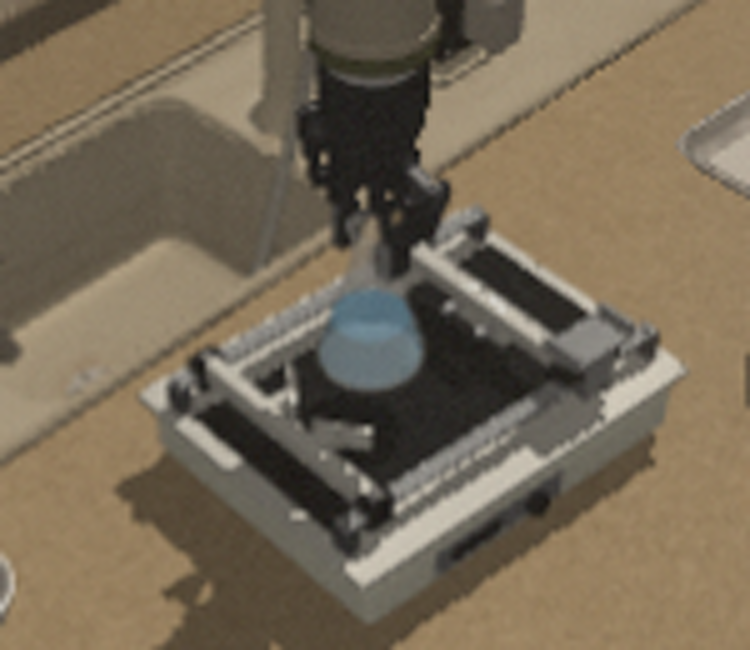

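View pics/a4t.png

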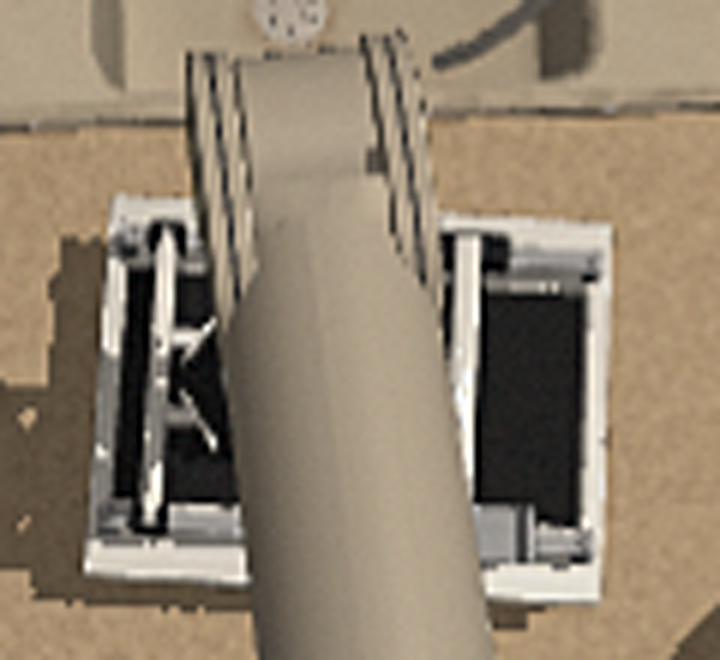

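In the scene view the flask is above the mat (crop 370,340), between the V (330,430) and the bar. Now a gentle descent.

```bash
python3 -m jog '[{"tx":0,"ty":0,"tz":10,"rx":0,"ry":0,"rz":0,"fingers":10},{"tx":0,"ty":0,"tz":12,"rx":0,"ry":0,"rz":0,"fingers":10},{"tx":0,"ty":0,"tz":10,"rx":0,"ry":0,"rz":0,"fingers":10},{"tx":0,"ty":0,"tz":8,"rx":0,"ry":0,"rz":0,"fingers":10},{"tx":0,"ty":0,"tz":4,"rx":0,"ry":0,"rz":0,"fingers":10},{"tx":0,"ty":0,"tz":2,"rx":0,"ry":0,"rz":0,"fingers":10},{"tx":0,"ty":0,"tz":1,"rx":0,"ry":0,"rz":0,"fingers":10},{"tx":0,"ty":0,"tz":0,"rx":0,"ry":0,"rz":0,"fingers":10}]'
```

```text
time: 11.85
position: [0.6187, -0.0902, 0.1875]
ee_rot: [0.999, -0.043, 0.0, 0.0]
contact_force: [0.5, 0.1, -0.5]
gripper_width: 0.0422
```

```bash
python3 -m jog '[{"tx":0,"ty":0,"tz":1,"rx":0,"ry":0,"rz":0,"fingers":10},{"tx":0,"ty":0,"tz":1,"rx":0,"ry":0,"rz":0,"fingers":10},{"tx":0,"ty":0,"tz":0.5,"rx":0,"ry":0,"rz":0,"fingers":10},{"tx":0,"ty":0,"tz":0.5,"rx":0,"ry":0,"rz":0,"fingers":10},{"tx":0,"ty":0,"tz":0,"rx":0,"ry":0,"rz":0,"fingers":10},{"tx":0,"ty":0,"tz":0,"rx":0,"ry":0,"rz":0,"fingers":10},{"tx":0,"ty":0,"tz":0,"rx":0,"ry":0,"rz":0,"fingers":10},{"tx":0,"ty":0,"tz":0,"rx":0,"ry":0,"rz":0,"fingers":10}]'
```

```text
time: 12.85
position: [0.6186, -0.0902, 0.1848]
ee_rot: [0.999, -0.043, 0.0, 0.0]
contact_force: [-2.9, 0.0, 5.5]
gripper_width: 0.0421
```

It's resting on the mat with 5.5 N upward. I'll open gently.

```bash
python3 -m jog '[{"tx":0,"ty":0,"tz":-0.5,"rx":0,"ry":0,"rz":0,"fingers":10},{"tx":0,"ty":0,"tz":0,"rx":0,"ry":0,"rz":0,"fingers":43},{"tx":0,"ty":0,"tz":0,"rx":0,"ry":0,"rz":0,"fingers":46},{"tx":0,"ty":0,"tz":0,"rx":0,"ry":0,"rz":0,"fingers":50},{"tx":0,"ty":0,"tz":0,"rx":0,"ry":0,"rz":0,"fingers":55},{"tx":0,"ty":0,"tz":0,"rx":0,"ry":0,"rz":0,"fingers":60},{"tx":0,"ty":0,"tz":0,"rx":0,"ry":0,"rz":0,"fingers":65},{"tx":0,"ty":0,"tz":0,"rx":0,"ry":0,"rz":0,"fingers":65}]'
python3 -m jog '[{"tx":0,"ty":0,"tz":-10,"rx":0,"ry":0,"rz":0,"fingers":65},{"tx":0,"ty":0,"tz":-20,"rx":0,"ry":0,"rz":0,"fingers":65},{"tx":0,"ty":0,"tz":-30,"rx":0,"ry":0,"rz":0,"fingers":65},{"tx":0,"ty":0,"tz":-30,"rx":0,"ry":0,"rz":0,"fingers":65},{"tx":-20,"ty":40,"tz":0,"rx":0,"ry":0,"rz":0,"fingers":65},{"tx":-20,"ty":40,"tz":0,"rx":0,"ry":0,"rz":0,"fingers":30},{"tx":-20,"ty":40,"tz":0,"rx":0,"ry":0,"rz":0,"fingers":0},{"tx":0,"ty":0,"tz":0,"rx":0,"ry":0,"rz":0,"fingers":0}]'
python3 - <<'E'
from h import *
d=snapshot("scene");crop(d,175,110,325,240,5,"a5")
for n in("tab_top","pad_face","flask_mid","held_spot"):
        print(n,[(np.round(r["position"],3).tolist(),round(r["confidence"],2)) for r in landmark_of(n,"scene")])
E
python3 plan.py 0.509 -0.212 0.2 -5 4
```

```text
time: 13.85
position: [0.6186, -0.0902, 0.1848]
ee_rot: [0.999, -0.043, 0.0, 0.0]
contact_force: [0.4, 0.1, 0.2]
gripper_width: 0.0654
time: 14.85
position: [0.5469, -0.2087, 0.2765]
ee_rot: [0.999, -0.047, 0.0, 0.001]
contact_force: [0.4, 1.0, 0.2]
gripper_width: 0.0107
tab_top [([0.51, -0.211, 0.127], 0.47)]
pad_face [([0.61, -0.172, 0.095], 0.38)]
flask_mid [([0.537, 0.403, 0.065], 0.92), ([0.422, 0.298, 0.063], 0.89), ([0.614, -0.092, 0.14], 0.73), ([0.697, 0.384, 0.064], 0.6)]
held_spot [([0.621, -0.077, 0.071], 0.93)]
pos [ 0.5492 -0.203   0.2754] w -0.00022146602075442156 F [-0.1 -0.2  0.5]
n 4 t mm [-9.82  3.09 18.85] r [-0.0001 -0.0002  0.0006]
```

View pics/a5.png

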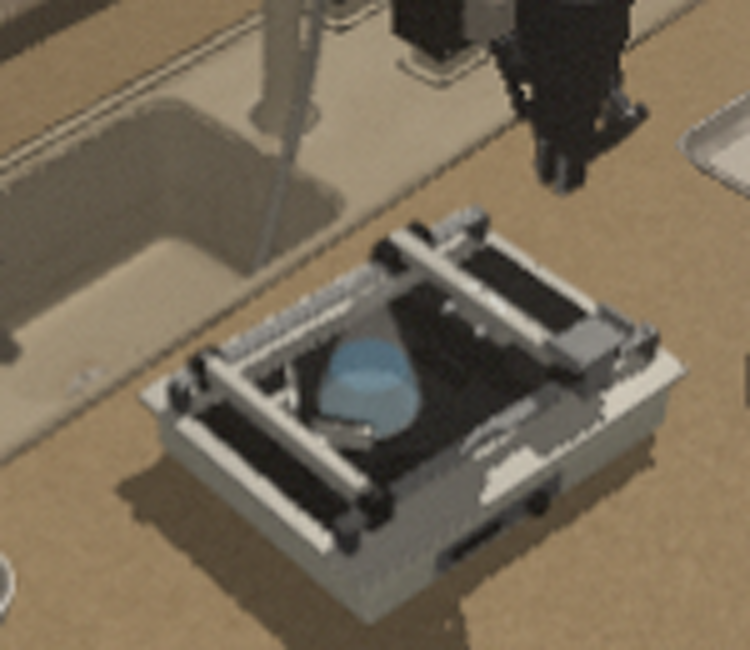

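The flask stands upright on the mat in front of the V (crop 370,390), and the fingers are closed and clear. I'll go over the tab, about 6 mm towards its +y lip.

```bash
python3 plan.py 0.5095 -0.206 0.170 -5 4; python3 -m jog '[{"tx":-8,"ty":0,"tz":10,"rx":0,"ry":0,"rz":0,"fingers":0},{"tx":-16,"ty":-1,"tz":25,"rx":0,"ry":0,"rz":0,"fingers":0},{"tx":-12,"ty":0,"tz":30,"rx":0,"ry":0,"rz":0,"fingers":0},{"tx":-3,"ty":0,"tz":24,"rx":0,"ry":0,"rz":0,"fingers":0},{"tx":0,"ty":0,"tz":15,"rx":0,"ry":0,"rz":0,"fingers":0},{"tx":0,"ty":0,"tz":0,"rx":0,"ry":0,"rz":0,"fingers":0},{"tx":0,"ty":0,"tz":0,"rx":0,"ry":0,"rz":0,"fingers":0},{"tx":0,"ty":0,"tz":0,"rx":0,"ry":0,"rz":0,"fingers":0}]';  python3 plan.py 0.5095 -0.206 0.152 -5 4
python3 - <<'E'
from h import *
d=snapshot("scene");crop(d,215,120,325,215,7,"a6")
E
```

```text
pos [ 0.5492 -0.203   0.2754] w -0.00022146602075442156 F [-0.1 -0.2  0.5]
n 4 t mm [-9.83  1.59 26.35] r [-0.0001 -0.0002  0.0006]
time: 16.1
position: [0.5102, -0.2002, 0.1717]
ee_rot: [0.999, -0.043, 0.001, 0.0]
contact_force: [-0.6, 0.1, -0.5]
gripper_width: -0.0
pos [ 0.5102 -0.2002  0.1717] w -2.6624342703492156e-05 F [-0.6  0.1 -0.5]
n 4 t mm [-0.05  1.45  4.92] r [ 0.0001 -0.0003  0.0001]
```

View pics/a6.png

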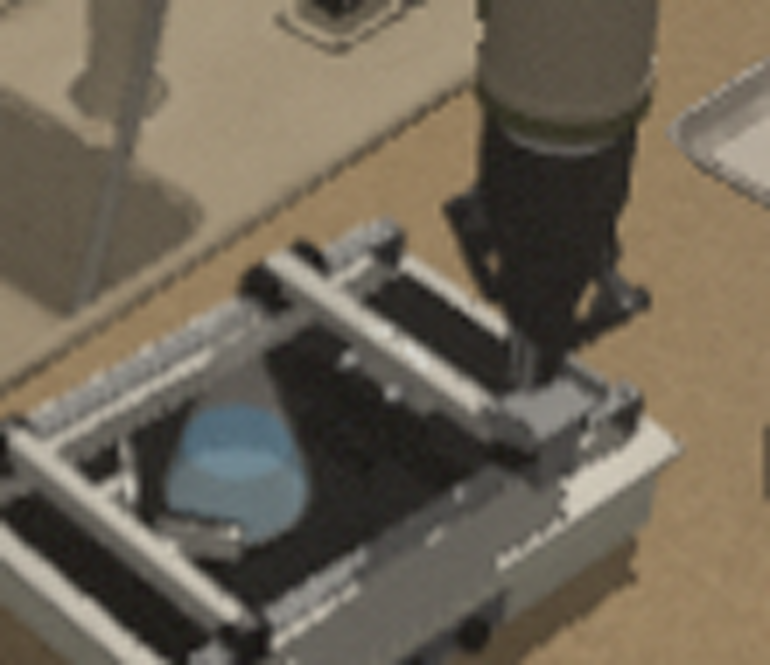

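The closed tips (crop 535,380) hover above the tab plate (550,405). I'll correct y and come down to about 1–2 mm above contact.

```bash
python3 -m jog '[{"tx":0,"ty":3,"tz":0,"rx":0,"ry":0,"rz":0,"fingers":0},{"tx":0,"ty":2.5,"tz":5,"rx":0,"ry":0,"rz":0,"fingers":0},{"tx":0,"ty":0,"tz":8,"rx":0,"ry":0,"rz":0,"fingers":0},{"tx":0,"ty":0,"tz":5,"rx":0,"ry":0,"rz":0,"fingers":0},{"tx":0,"ty":0,"tz":2,"rx":0,"ry":0,"rz":0,"fingers":0},{"tx":0,"ty":0,"tz":1,"rx":0,"ry":0,"rz":0,"fingers":0},{"tx":0,"ty":0,"tz":1,"rx":0,"ry":0,"rz":0,"fingers":0},{"tx":0,"ty":0,"tz":0,"rx":0,"ry":0,"rz":0,"fingers":0}]'; python3 plan.py 0.5095 -0.206 0.1425 -5 4
```

```text
time: 17.15
position: [0.509, -0.2056, 0.1494]
ee_rot: [0.999, -0.043, -0.0, 0.0]
contact_force: [-3.8, 1.3, 6.5]
gripper_width: 0.0
pos [ 0.509  -0.2056  0.1494] w 4.215220772781708e-06 F [-3.8  1.3  6.5]
n 4 t mm [0.13 0.1  1.72] r [0.0001 0.0001 0.0001]
```

Contact at TCP z≈0.1495 with 6.5 N, which matches the 7 N preload. I'll press about 7.5 mm.

```bash
python3 -m jog '[{"tx":0,"ty":0,"tz":1.5,"rx":0,"ry":0,"rz":0,"fingers":0},{"tx":0,"ty":0,"tz":1.5,"rx":0,"ry":0,"rz":0,"fingers":0},{"tx":0,"ty":0,"tz":1.5,"rx":0,"ry":0,"rz":0,"fingers":0},{"tx":0,"ty":0,"tz":1.5,"rx":0,"ry":0,"rz":0,"fingers":0},{"tx":0,"ty":0,"tz":1.5,"rx":0,"ry":0,"rz":0,"fingers":0},{"tx":0,"ty":0,"tz":0,"rx":0,"ry":0,"rz":0,"fingers":0},{"tx":0,"ty":0,"tz":0,"rx":0,"ry":0,"rz":0,"fingers":0},{"tx":0,"ty":0,"tz":0,"rx":0,"ry":0,"rz":0,"fingers":0}]'
```

```text
time: 18.15
position: [0.509, -0.2056, 0.1421]
ee_rot: [0.999, -0.043, -0.0, 0.0]
contact_force: [-4.6, 1.0, 7.6]
gripper_width: -0.0001
```

```bash
python3 -m jog '[{"tx":0,"ty":-1,"tz":0,"rx":0,"ry":0,"rz":0,"fingers":0},{"tx":0,"ty":-2,"tz":0,"rx":0,"ry":0,"rz":0,"fingers":0},{"tx":0,"ty":-3,"tz":0,"rx":0,"ry":0,"rz":0,"fingers":0},{"tx":0,"ty":-4,"tz":0,"rx":0,"ry":0,"rz":0,"fingers":0},{"tx":0,"ty":-4,"tz":0,"rx":0,"ry":0,"rz":0,"fingers":0},{"tx":0,"ty":-3,"tz":0,"rx":0,"ry":0,"rz":0,"fingers":0},{"tx":0,"ty":-2,"tz":0,"rx":0,"ry":0,"rz":0,"fingers":0},{"tx":0,"ty":-1,"tz":0,"rx":0,"ry":0,"rz":0,"fingers":0}]'
python3 - <<'E'
from h import *
d=snapshot("scene");crop(d,215,120,325,215,7,"a7")
for n in("tab_top","pad_face"):
        print(n,[(np.round(r["position"],3).tolist(),round(r["confidence"],2)) for r in landmark_of(n,"scene")])
E
```

```text
time: 19.15
position: [0.5107, -0.1868, 0.1422]
ee_rot: [0.999, -0.044, 0.0, 0.001]
contact_force: [-4.7, -2.9, 7.8]
gripper_width: -0.0002
tab_top [([0.512, -0.194, 0.12], 0.54)]
pad_face [([0.611, -0.154, 0.096], 0.48)]
```

View pics/a7.png

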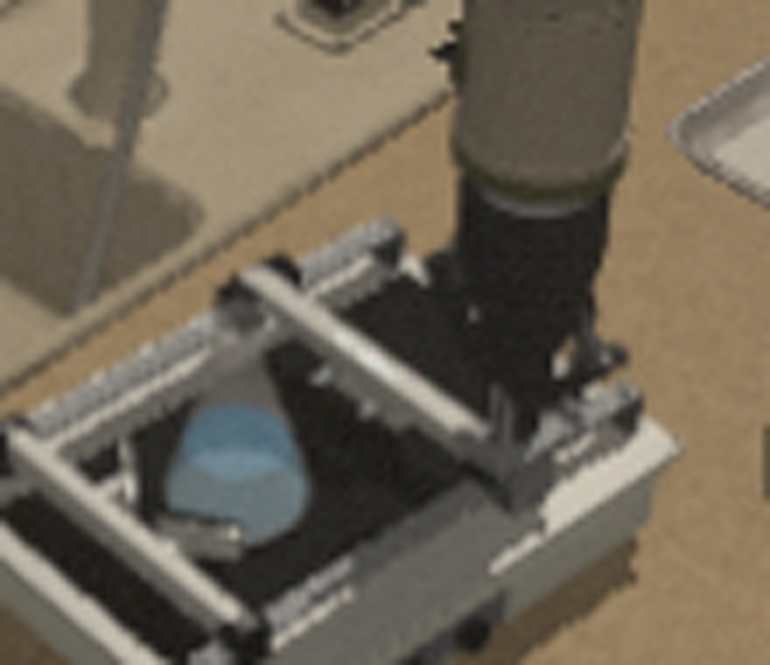

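The bar has moved about 18 mm along with the tips and the lateral force is about 3 N. The pad at crop (330,395) is closing on the flask. I'll continue.

```bash
python3 -m jog '[{"tx":0,"ty":-2,"tz":0,"rx":0,"ry":0,"rz":0,"fingers":0},{"tx":0,"ty":-4,"tz":0,"rx":0,"ry":0,"rz":0,"fingers":0},{"tx":0,"ty":-5,"tz":0,"rx":0,"ry":0,"rz":0,"fingers":0},{"tx":0,"ty":-5,"tz":0,"rx":0,"ry":0,"rz":0,"fingers":0},{"tx":0,"ty":-4,"tz":0,"rx":0,"ry":0,"rz":0,"fingers":0},{"tx":0,"ty":-3,"tz":0,"rx":0,"ry":0,"rz":0,"fingers":0},{"tx":0,"ty":-2,"tz":0,"rx":0,"ry":0,"rz":0,"fingers":0},{"tx":0,"ty":-1,"tz":0,"rx":0,"ry":0,"rz":0,"fingers":0}]'
python3 - <<'E'
from h import *
d=snapshot("scene");crop(d,195,120,305,215,7,"a8")
for n in("tab_top","pad_face","flask_mid"):
        print(n,[(np.round(r["position"],3).tolist(),round(r["confidence"],2)) for r in landmark_of(n,"scene")])
E
```

```text
time: 20.3
position: [0.513, -0.1609, 0.1422]
ee_rot: [0.999, -0.044, 0.0, 0.001]
contact_force: [-5.1, -3.0, 8.4]
gripper_width: 0.0
tab_top [([0.513, -0.168, 0.122], 0.53)]
pad_face [([0.613, -0.127, 0.098], 0.6)]
flask_mid [([0.616, -0.089, 0.137], 0.83), ([0.701, 0.385, 0.061], 0.81), ([0.42, 0.301, 0.066], 0.57), ([0.533, 0.404, 0.063], 0.56)]
```

View pics/a8.png

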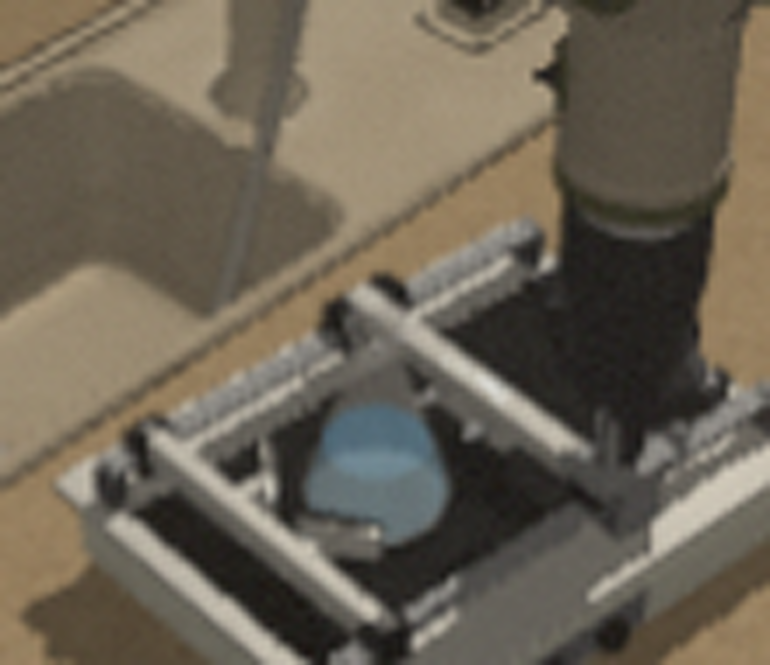

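The pad is at the flask. I'll go slower now: 12 mm more brings it home in the V.

```bash
python3 -m jog '[{"tx":0,"ty":-1,"tz":0,"rx":0,"ry":0,"rz":0,"fingers":0},{"tx":0,"ty":-1.5,"tz":0,"rx":0,"ry":0,"rz":0,"fingers":0},{"tx":0,"ty":-2,"tz":0,"rx":0,"ry":0,"rz":0,"fingers":0},{"tx":0,"ty":-2,"tz":0,"rx":0,"ry":0,"rz":0,"fingers":0},{"tx":0,"ty":-2,"tz":0,"rx":0,"ry":0,"rz":0,"fingers":0},{"tx":0,"ty":-2,"tz":0,"rx":0,"ry":0,"rz":0,"fingers":0},{"tx":0,"ty":-1.5,"tz":0,"rx":0,"ry":0,"rz":0,"fingers":0},{"tx":0,"ty":0,"tz":0,"rx":0,"ry":0,"rz":0,"fingers":0}]'
python3 - <<'E'
from h import *
d=snapshot("scene");crop(d,195,120,305,215,7,"a9")
for n in("tab_top","pad_face","flask_mid"):
        print(n,[(np.round(r["position"],3).tolist(),round(r["confidence"],2)) for r in landmark_of(n,"scene")])
E
```

```text
time: 21.5
position: [0.514, -0.1489, 0.1422]
ee_rot: [0.999, -0.044, 0.0, 0.001]
contact_force: [-4.9, -2.2, 7.4]
gripper_width: 0.0001
tab_top [([0.515, -0.153, 0.122], 0.46)]
pad_face [([0.616, -0.116, 0.098], 0.5)]
flask_mid [([0.422, 0.299, 0.066], 0.94), ([0.697, 0.385, 0.063], 0.92), ([0.618, -0.076, 0.141], 0.78), ([0.72, 0.232, -0.003], 0.6), ([0.533, 0.407, 0.064], 0.55)]
```

View pics/a9.png

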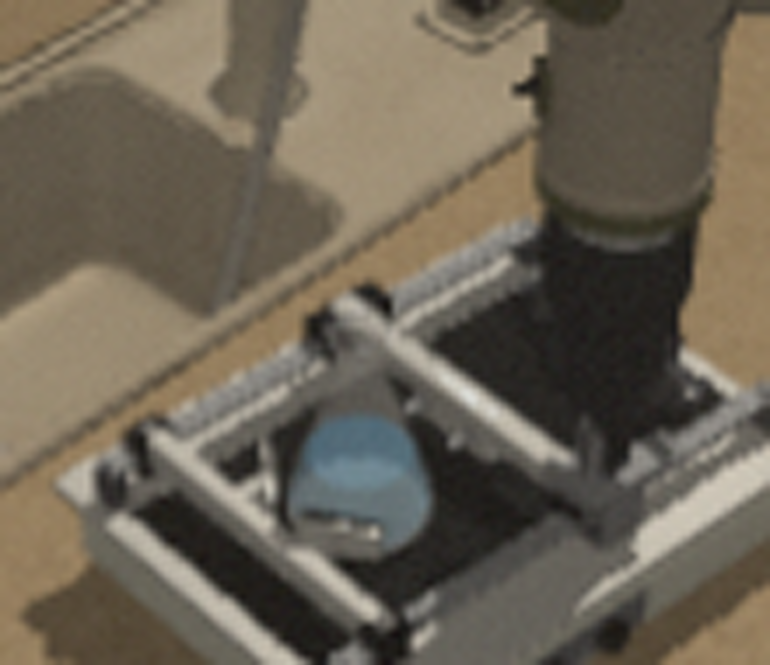

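The flask has moved to about held_spot (0.618, -0.076). Now 9 mm more for pad compression.

```bash
python3 -m jog '[{"tx":0,"ty":-1,"tz":0,"rx":0,"ry":0,"rz":0,"fingers":0},{"tx":0,"ty":-1.5,"tz":0,"rx":0,"ry":0,"rz":0,"fingers":0},{"tx":0,"ty":-1.5,"tz":0,"rx":0,"ry":0,"rz":0,"fingers":0},{"tx":0,"ty":-1.5,"tz":0,"rx":0,"ry":0,"rz":0,"fingers":0},{"tx":0,"ty":-1.5,"tz":0,"rx":0,"ry":0,"rz":0,"fingers":0},{"tx":0,"ty":-1.5,"tz":0,"rx":0,"ry":0,"rz":0,"fingers":0},{"tx":0,"ty":-0.5,"tz":0,"rx":0,"ry":0,"rz":0,"fingers":0},{"tx":0,"ty":0,"tz":0,"rx":0,"ry":0,"rz":0,"fingers":0}]'
python3 - <<'E'
from h import *
d=snapshot("scene");crop(d,195,120,305,215,7,"a10")
for i in range(2):
  if i: snapshot("scene")
  for n in("tab_top","pad_face","flask_mid"):
        print(n,[(np.round(r["position"],3).tolist(),round(r["confidence"],2)) for r in landmark_of(n,"scene")])
E
```

```text
time: 22.7
position: [0.5151, -0.1405, 0.1424]
ee_rot: [0.999, -0.044, 0.0, 0.001]
contact_force: [-3.3, -4.5, 7.5]
gripper_width: 0.0001
tab_top [([0.516, -0.15, 0.121], 0.7)]
pad_face [([0.613, -0.114, 0.1], 0.47)]
flask_mid [([0.537, 0.405, 0.062], 0.95), ([0.422, 0.3, 0.067], 0.88), ([0.697, 0.383, 0.063], 0.78), ([0.614, -0.075, 0.137], 0.75)]
tab_top [([0.517, -0.147, 0.121], 0.56)]
pad_face [([0.615, -0.114, 0.098], 0.47)]
flask_mid [([0.697, 0.384, 0.064], 0.95), ([0.616, -0.072, 0.14], 0.72), ([0.422, 0.299, 0.065], 0.68), ([0.722, 0.233, -0.003], 0.68), ([0.538, 0.404, 0.064], 0.56)]
```

View pics/a10.png

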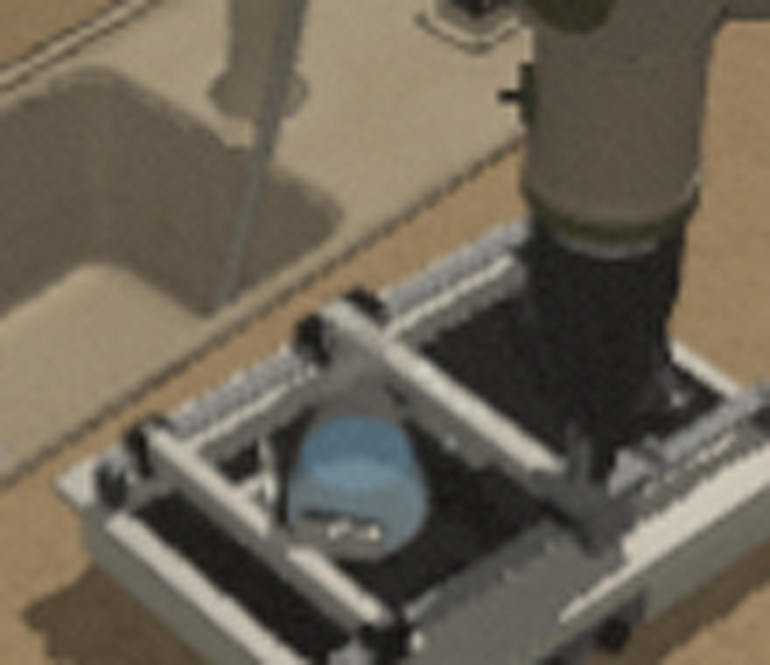

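Tab-to-pad spacing along y is about 43 mm against 50 mm free, so the pad is compressed about 7 mm, and the bar travel of about 0.102 agrees with that. I'll add 2 mm and then let the tab up vertically.

```bash
python3 -m jog '[{"tx":0,"ty":-1,"tz":0,"rx":0,"ry":0,"rz":0,"fingers":0},{"tx":0,"ty":-1,"tz":0,"rx":0,"ry":0,"rz":0,"fingers":0},{"tx":0,"ty":0,"tz":0,"rx":0,"ry":0,"rz":0,"fingers":0},{"tx":0,"ty":0,"tz":0,"rx":0,"ry":0,"rz":0,"fingers":0},{"tx":0,"ty":0,"tz":-1.5,"rx":0,"ry":0,"rz":0,"fingers":0},{"tx":0,"ty":0,"tz":-1.5,"rx":0,"ry":0,"rz":0,"fingers":0},{"tx":0,"ty":0,"tz":-1.5,"rx":0,"ry":0,"rz":0,"fingers":0},{"tx":0,"ty":0,"tz":-1.5,"rx":0,"ry":0,"rz":0,"fingers":0}]'
python3 -m jog '[{"tx":0,"ty":0,"tz":-1.5,"rx":0,"ry":0,"rz":0,"fingers":0},{"tx":0,"ty":0,"tz":-1.5,"rx":0,"ry":0,"rz":0,"fingers":0},{"tx":0,"ty":0,"tz":-2,"rx":0,"ry":0,"rz":0,"fingers":0},{"tx":0,"ty":0,"tz":-5,"rx":0,"ry":0,"rz":0,"fingers":0},{"tx":0,"ty":0,"tz":-15,"rx":0,"ry":0,"rz":0,"fingers":0},{"tx":0,"ty":0,"tz":-30,"rx":0,"ry":0,"rz":0,"fingers":0},{"tx":0,"ty":0,"tz":-40,"rx":0,"ry":0,"rz":0,"fingers":0},{"tx":0,"ty":0,"tz":-20,"rx":0,"ry":0,"rz":0,"fingers":0}]'
python3 -m jog '[{"tx":-10,"ty":40,"tz":0,"rx":0,"ry":0,"rz":0,"fingers":0},{"tx":-20,"ty":50,"tz":0,"rx":0,"ry":0,"rz":0,"fingers":0},{"tx":-20,"ty":50,"tz":0,"rx":0,"ry":0,"rz":0,"fingers":0},{"tx":-10,"ty":50,"tz":0,"rx":0,"ry":0,"rz":0,"fingers":0},{"tx":0,"ty":30,"tz":0,"rx":0,"ry":0,"rz":0,"fingers":0},{"tx":0,"ty":0,"tz":0,"rx":0,"ry":0,"rz":0,"fingers":0},{"tx":0,"ty":0,"tz":0,"rx":0,"ry":0,"rz":0,"fingers":0},{"tx":0,"ty":0,"tz":0,"rx":0,"ry":0,"rz":0,"fingers":0}]'
python3 - <<'E'
from h import *
for c in("scene","top","scene","top"):
  d=snapshot(c)
  crop(d,*((195,130,305,225,7) if c=="scene" else (225,125,345,215,6)),"b_"+c)
  for n in("tab_top","pad_face","flask_mid","held_spot","mortar","beaker","bottle_amber"):
        print(c,n,[(np.round(r["position"],3).tolist(),round(r["confidence"],2)) for r in landmark_of(n,c)])
E
```

```text
time: 24.1
position: [0.5153, -0.1385, 0.1483]
ee_rot: [0.999, -0.044, 0.001, 0.001]
contact_force: [-2.2, -3.9, 8.0]
gripper_width: -0.0002
time: 25.1
position: [0.5159, -0.1368, 0.2656]
ee_rot: [0.999, -0.043, 0.002, 0.0]
contact_force: [0.8, -0.1, -0.4]
gripper_width: 0.0003
time: 26.1
position: [0.4369, -0.3496, 0.2628]
ee_rot: [0.999, -0.042, 0.0, 0.0]
contact_force: [0.2, 0.1, -0.6]
gripper_width: 0.0
scene tab_top [([0.517, -0.145, 0.129], 0.55)]
scene pad_face [([0.616, -0.114, 0.098], 0.58)]
scene flask_mid [([0.536, 0.406, 0.063], 0.93), ([0.699, 0.385, 0.065], 0.75), ([0.618, -0.074, 0.142], 0.69), ([0.425, 0.302, 0.065], 0.63), ([0.618, -0.077, 0.074], 0.23)]
scene held_spot [([0.62, -0.078, 0.072], 0.96)]
scene mortar [([0.723, 0.232, -0.001], 0.89)]
scene beaker [([0.39, 0.102, -0.004], 0.77)]
scene bottle_amber [([0.456, -0.47, -0.004], 0.66)]
top tab_top [([0.511, -0.15, 0.126], 0.47)]
top pad_face [([0.615, -0.111, 0.093], 0.51)]
top flask_mid [([0.696, 0.386, 0.062], 0.63), ([0.616, -0.078, 0.139], 0.62), ([0.536, 0.406, 0.062], 0.6), ([0.427, 0.296, 0.066], 0.5), (
[... 443 characters left out ...]
)]
scene held_spot [([0.621, -0.077, 0.074], 0.85)]
scene mortar [([0.723, 0.232, -0.004], 0.84)]
scene beaker [([0.391, 0.105, -0.003], 0.96), ([0.616, -0.093, 0.071], 0.26), ([0.621, -0.079, 0.071], 0.26)]
scene bottle_amber [([0.458, -0.47, -0.005], 0.74)]
top tab_top [([0.515, -0.152, 0.128], 0.58)]
top pad_face [([0.616, -0.11, 0.095], 0.61), ([0.62, -0.075, 0.068], 0.36)]
top flask_mid [([0.534, 0.408, 0.061], 0.89), ([0.616, -0.076, 0.138], 0.8), ([0.425, 0.297, 0.065], 0.71), ([0.697, 0.39, 0.064], 0.69)]
top held_spot [([0.62, -0.077, 0.071], 0.62)]
top mortar [([0.721, 0.231, -0.002], 0.78)]
top beaker [([0.388, 0.106, 0.003], 0.88), ([0.62, -0.073, 0.07], 0.3)]
top bottle_amber []
```

View pics/b_scene.png

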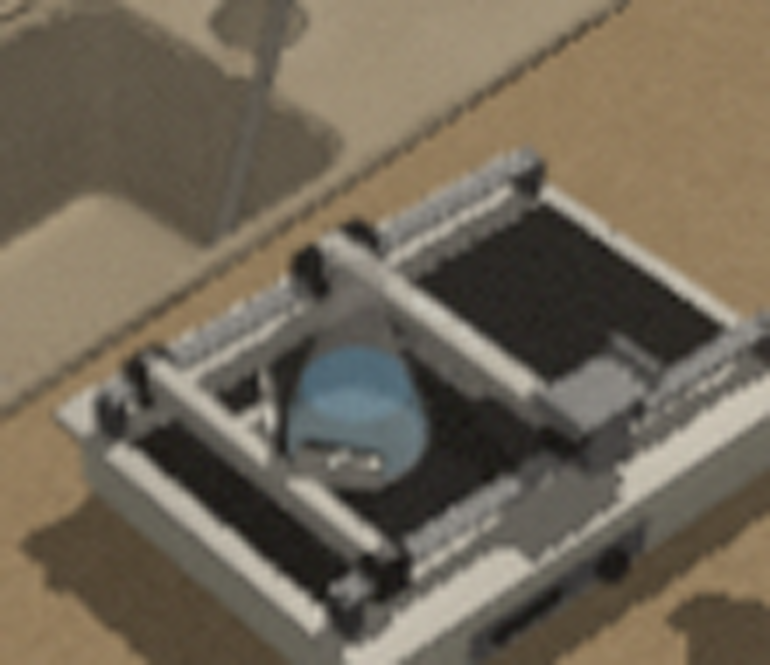

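View pics/b_top.png

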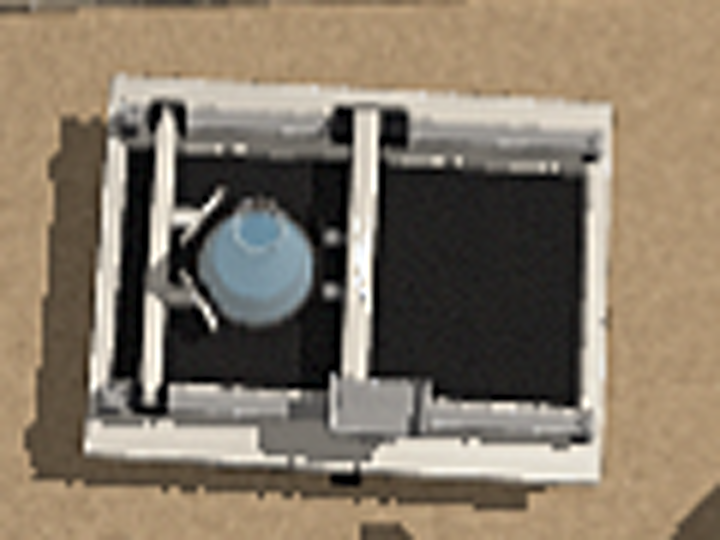

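Run:
```python
from h import *
Q0=np.load("q.npy"); d=snapshot("top"); Q1=cloud(d)
ax=np.array([.087,.996]); ex=np.array([.996,-.087]); o=np.array([.6195,-.0765])
def sh(Q): return (Q[...,:2]-o)@ex,(Q[...,:2]-o)@ax,Q[...,2]
for nm,Q in(("before",Q0),("after",Q1)):
    x,y,z=sh(Q); yc=-.1446 if nm=="before" else -.077
    k=(abs(x+.105)<.012)&(abs(y-yc)<.018)&(z>.1); print(nm,"plate z",np.percentile(z[k],[10,50,90]).round(4),k.sum())
    k=(abs(x+.105)<.012)&(abs(y-yc)<.05)&(z>.115); print(" plate y range",np.percentile(y[k],[1,50,99]).round(4))
    k=(x>-.07)&(x<.08)&(abs(y-yc-.01)<.06)&(z>.104)&(z<.125)&(abs(x)>.045); print(" bar y",np.percentile(y[k],[5,50,95]).round(4),k.sum())
# 2D registration of the tab patch
im0=cv2.imread("pics/sh_top.png"); im1=cv2.imread("pics/b_top.png")
t=im0[100:150,430:512]; r=cv2.matchTemplate(im1[80:170,280:520],t,cv2.TM_CCOEFF_NORMED); _,v,_,l=cv2.minMaxLoc(r); print("slider",v,430-280-l[0])
t=im0[375:445,430:535]; r=cv2.matchTemplate(im1[350:460,280:520],t,cv2.TM_CCOEFF_NORMED); _,v,_,l=cv2.minMaxLoc(r); print("tab",v,430-280-l[0])
# px per mm at z~.125 and .1
for zz in(.1,.127):
    P=np.array([[.51,-.21,zz],[.51+.00607,-.21+.0697,zz]]); T=d["world_to_cam"]; uv=cv2.projectPoints(P,cv2.Rodrigues(T[:3,:3])[0],T[:3,3],d["mtx"],d["dist_coeffs"])[0].reshape(2,2); print(zz,"px*6 per 70mm",(uv[0]-uv[1])*6)
```

```text
before plate z [0.1243 0.1285 0.1329] 63
 plate y range [-0.1769 -0.1478 -0.1161]
 bar y [-0.1398 -0.1314 -0.1235] 74
after plate z [0.1245 0.128  0.1318] 61
 plate y range [-0.1127 -0.0801 -0.049 ]
 bar y [-0.0741 -0.0659 -0.0577] 76
slider 0.9906805157661438 101
tab 0.9092496037483215 105
0.1 px*6 per 70mm [108.56508078   6.24180529]
0.127 px*6 per 70mm [110.71599121   6.36151367]
```

Bar travel is 65–66 mm (11 pitches), putting the bar at about 0.104 and the pad at about 9 mm. The tab plate is back at its original height (0.128 vs 0.1285). The flask is at (0.617, -0.076). Handing in.

```bash
python3 -c "
from cell import bot,readout
print(readout.read_state()['contact_force']); print(bot.hand_in())"
```

```text
[0.14661086 0.26234135 0.51088049]
the job is handed in; nothing more can be done
None
```

I stood the blue flask from the open worktop on the shaker mat, then pressed the lock tab about 7.5 mm and slid the clamp bar about 66 mm. The flask went home in the V, I let the tab up, moved the arm clear and handed the job in; no verdict is reported.

**Last checks before handing in:**
- **Flask:** upright in both views. Its axis is at about (0.617, -0.076), roughly 4 mm from held_spot.
- **Pad:** pushed in about 9 mm, give or take 3 mm. This is worked out from the bar travel (65–66 mm, i.e. 11 rack pitches), not measured directly.
- **Lock tab:** back at its starting height (0.128 m against 0.1285 m before).
- **Bystanders:** the mortar and beaker are unmoved. The amber bottle was unmoved in the scene view, but the top view did not find it in the final pictures.
- **Forces:** the readings I took stayed at or below about 10 N, and the robot touched nothing at the end. About 26 s of the 61 s had been used when the arm was clear.

**Disagreements:** the networks' tab and pad positions differed by up to about 8 mm between the two cameras. I therefore took the bar travel from depth and image matching.

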